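# Lock the toggle stop in the board's rail

## Task

Lift the black-handled toggle stop straight out of its wooden holder, drop its foot into the slot of the rail on the chopping board, in the half nearer the black cap, and slide it gently towards the orange end until you feel it come up against the steel stop down inside the channel. There turn it a full quarter turn clockwise to lock it, pull it lightly upwards to check that it holds, then let go and leave it sitting down on the rail, locked. Never force it, and leave the things round about as they are.

Things in the scene. Friction and masses are not known exactly. Their poses are not given: they have to be found in the camera images.
- toggle_mid (a point): Centre (half-way up) of the loose toggle stop, 67 mm tall, about 90 g, upright. Top 48 mm: black bar handle, 28 mm along x, 14 mm along y (grip it across y), orange line along x on top. Below it a steel collar disc and a brass T-foot. x = long way of handle and foot, z = up. A half turn about z makes no difference.
- toggle: The same toggle; origin under its foot, 33.5 mm below toggle_mid, same axes. Foot: 26 mm along x, 9 mm along y, 7 mm thick, round ends, tapered underneath. Above it a round neck of 9 mm. Collar: 33 mm across, from 15 to 19 mm above the origin; handle from 19 to 67 mm.
- slot_mid (a point): Middle of the slot's mouth, on the top face of the aluminium rail, 39 mm above the worktop. y = along the slot to the orange cap, x = across it, z = up. Slot 12 mm wide all along, lips 5 mm thick, channel floor 16 mm below the mouth. With the collar resting on the rail, toggle_mid is 18.5 mm above this mouth and the foot hangs clear of the floor.
- slot_entry (a point): Point at the slot's mouth in its black-cap half, 50 mm from slot_mid; axes as slot_mid. The foot, lengthwise, passes into the slot anywhere within 40 mm of here.
- slot_far (a point): Point at the slot's mouth in the orange half, 50 mm from slot_mid; axes as slot_mid. A steel stop, hard to see, sits deep in the channel; its place differs each time and is not given: the foot runs against it when the toggle's centre is somewhere within 20 mm either side of here.
- rail: Chopping board 230 x 340 x 18 mm, fixed, with the rail (260 x 44 mm) on top, lengthwise; origin 39 mm below slot_mid. Only with the foot within 1.5 mm of the steel stop can it turn: 90 degrees clockwise (from above) to a firm end; elsewhere the channel blocks turning. Once turned it cannot slide, and lifts only 3 mm before it catches under the lips.
- holder: Dark wooden holder block, 64 x 64 x 30 mm, fixed on the worktop, in which the toggle stands at the start: the foot hangs in its hole (29 x 12 mm, long along x) and the collar rests on its top, so toggle_mid is 48.5 mm above the worktop. Origin: centre of its underside.
- lemon: Lemon, 70 x 56 x 55 mm, lying on the board; origin under it. Bystander.
- garlic: Garlic bulb, 56 mm, lying on the board; origin under it. Bystander.
- spice: Spice jar with green cap, 46 mm across, 106 mm tall, origin under it. Bystander.
- timer: White round kitchen timer, 63 mm across, 55 mm tall, origin under it. Bystander.
Things that resemble listed ones, but are neither listed nor needed, are in the scene too. Of the things that look like the toggle, the middle-sized one is meant.

How it is judged:
On the way, in this order (a step that is already met when the one before it is completed fails the run):
1. the foot is down in the slot, lengthwise, in the black-cap half of the rail (z of toggle_mid in the frame of slot_mid below 0.0235 m and angle between the x axis of toggle_mid and the x axis of slot_mid, either way round above 1.25 rad and x of toggle_mid in the frame of slot_mid between -0.005 and 0.005 m and y of toggle_mid in the frame of slot_mid between -0.12 and 0.012 m), for 0.1 s.
2. at the steel stop the toggle is turned a quarter turn, its foot under the lips (z of toggle_mid in the frame of slot_mid below 0.0207 m and angle between the x axis of toggle_mid and the x axis of slot_mid, either way round below 0.22 rad and x of toggle_mid in the frame of slot_mid between -0.005 and 0.005 m and y of toggle_mid in the frame of slot_mid between -0.12 and 0.12 m), for 0.1 s.
3. turned, it is pulled upwards (2 N to 30 N) against the lips (z of toggle_mid in the frame of slot_mid between 0.0207 and 0.0235 m and angle between the x axis of toggle_mid and the x axis of slot_mid, either way round below 0.22 rad and contact force between toggle and rail above 2 N), for 0.1 s.
At the end, for the whole second after the job is handed in: The toggle stands upright in the slot at the steel stop, its collar down on the rail (within 1.5 mm), its foot crosswise to the slot within about 12 degrees, at rest and released (angle between the x axis of toggle_mid and the x axis of slot_mid, either way round below 0.22 rad and z of toggle_mid in the frame of slot_mid between 0.016 and 0.02 m and y of toggle_mid in the frame of slot_mid between 0.02 and 0.08 m and x of toggle_mid in the frame of slot_mid between -0.005 and 0.005 m and angle between toggle_mid's own z axis and vertical below 0.12 rad and linear speed of toggle below 0.02 m/s); the robot touches nothing.
It fails at once if the toggle is forced against the rail with more than 30 N (contact force between toggle and rail above 30 N).
It fails at once if the robot presses on the board or rail with more than 30 N (contact force between any of the fingers, the arm and rail above 30 N).
It fails at once if the lemon, garlic, spice jar or timer is moved more than 2.5 cm (distance of any of lemon, garlic, spice, timer from where it was at the start of the episode above 0.025 m).
It also fails if it takes over 72 s, if anything falls off the work surface, if the arm or the gripper's body presses on something with over 40 N, if the wrist force passes 120 N, or if a joint passes its speed limit or range.

## Robot

A 7-joint arm with a two-finger parallel gripper is mounted at the origin on a cart in front of the work surface, level with it; the furniture and walls round the work are solid. World frame = base frame: x ahead of the robot, y to its left, z up, the work surface at z = 0. Lengths are in m, angles in rad, forces in N, time in s.
With the tool pointing down it reaches from about 0.425 to 0.875 m from the base axis. Payload 4.7 kg.
Tool frame: the origin (TCP) lies on the centre line of the jaws, within the pads' length; the fingertips stand nose_length ahead of it and the grasp point (between the pads) is the TCP (nose_length is the distance from the TCP to the fingertips, in m); z points along the fingers, x is the direction in which the jaws open and shut, and the axes are right-handed (so a half turn about z gives the same grasp; the last joint's range is limited). The gripper opens to 85 mm and grips with 20 to 120 N. Pads are 22 mm wide; open, the fingers measure 114 mm over their backs; the gripper's body (76 mm by 85 mm) begins 54 mm behind the grasp point. The pads swing forward as they close: fully open they stand 13 mm farther back than shut.
Start: joints at [-1.127, 0.321, -0.07, 1.45, 0.023, 1.371, -0.057], TCP at [0.271, 0.591, 0.25] pointing down, gripper open.
Joint ranges: [-2.86, 2.86], [-0.3, 2.09], [-1.38, 1.24], [0.06, 2.45], [-1.56, 4.7], [0.09, 2.05], [-2.69, 2.69]. Speed limits (rad/s): [2.57, 2.57, 3.14, 3.14, 3.14, 3.14, 3.14].

## Interface

Orientations are given as a rotation vector (axis times angle).
In Python, from rig import * gives the robot as it stands.
- The arm moves only by the shell command python3 -m handwheel 'ROWS'. ROWS is JSON, a list of rows, each a list of 5 numbers: the shift along the tool's x, y, z in cm, then the turn about the tool's z in degrees, then the finger opening in cm, from 0 to 8.54. In form: [[x, y, z, turn, hand], ...]. A call has 1 to 8 rows; each row is the pose to reach, as a shift and turn from the pose measured when the call began, along the tool's axes at that moment; what a row does not reach only later rows make up. A row lasts 1/8 s, in which the tool goes at most 62.5 mm and 10.7 degrees, less where a joint would pass 70% of its speed; a pose out of reach is approached as far as the arm can. A call with a gripper value outside its range is refused whole. The fingers move at their own pace and stop on an object; the grip force is fixed at half the most. Time passes only in rows, so rows that repeat a pose let the fingers close. It gives the time, the measured TCP pose, the force and the opening at its end, in the units of the state.
- get_state(): the state, without advancing time (a new reading comes with each control period).
- snapshot(name): name is "scene" or "top"; returns a dict with "color" (480x640x3 uint8, blue, green, red), "fx", "fy", "cx", "cy" (pixels), "dist" ([k1, k2, p1, p2, k3] as OpenCV has them; the pictures are not rectified), "view" (4x4, takes a point from world to camera coordinates). Camera axes: x right, y up, looking along -z (the intrinsics and any distortion apply to the point x, -y, -z); pixel columns grow to the right and rows downward; lengths in m; the calibration is good to about 2 mm. A picture is of the moment at which its call begins. There is no depth.
- hand_in(): hands the job in, once; it reports no verdict.
The state is a dict: "clock": time; "qpos": joint angles; "qd": joint speeds; "tau": joint torques, N m; "ee_pos": TCP position; "tcp_rot": TCP orientation; "contact_force": force on the tool from outside, world axes, zero at the start; "moment": the same for the moment, N m; "grip_width": finger opening in m.
Only numpy, scipy, OpenCV 4.12 (cv2) and the standard library are available. Lean on these libraries where they do the work, as an engineer would, in place of code of your own. Each camera call takes 0.05 s, during which the arm holds its last target. There are 200 camera calls.

## Working session

There is one attempt and no reset: what is moved stays moved. The work goes in short steps, Python scripts to look and compute and a shell command to move; the robot and the scene stay as the last step left them, time stands still between calls to the robot, and variables do not carry over. Pictures are saved under pics/ and viewed, about 8 in all and at most 12, crops included, and the job is handed in when it is done.

```bash
mkdir -p pics; ls; cat > h.py <<'E'
from rig import *
import numpy as np, cv2
def cam(s):
    K=np.array([[s["fx"],0,s["cx"]],[0,s["fy"],s["cy"]],[0,0,1.]]); return K,np.array(s["dist"],float),np.array(s["view"])
def ray(s,uv):
    K,d,V=cam(s); p=cv2.undistortPoints(np.array([[uv]],float),K,d)[0,0]
    R=V[:3,:3]; o=-R.T@V[:3,3]; w=R.T@np.array([p[0],-p[1],-1.]); return o,w/np.linalg.norm(w)
def onz(s,uv,z):
    o,w=ray(s,uv); return o+w*(z-o[2])/w[2]
def two(s1,a,s2,b):
    o1,w1=ray(s1,a);o2,w2=ray(s2,b)
    t=np.linalg.lstsq(np.c_[w1,-w2],o2-o1,rcond=None)[0]
    p,q=o1+t[0]*w1,o2+t[1]*w2; return (p+q)/2,np.linalg.norm(p-q)
def proj(s,P):
    K,d,V=cam(s); c=V[:3,:3]@np.asarray(P,float)+V[:3,3]
    return cv2.projectPoints(np.array([[c[0],-c[1],-c[2]]]),np.zeros(3),np.zeros(3),K,d)[0][0,0]
E
python3 - <<'E'
from h import *
import pickle
print(get_state())
for n in("scene","top"):
    s=snapshot(n); pickle.dump(s,open(n+".pkl","wb")); cv2.imwrite(f"pics/{n}0.png",s["color"])
    K,d,V=cam(s); print(n,K[0,0],d,-V[:3,:3].T@V[:3,3])
E
```

```text
pics
{'clock': 0.0, 'qpos': array([-1.12691619,  0.3218105 , -0.07009359,  1.45170781,  0.02259903,
        1.37076815, -0.05692529]), 'qd': array([-8.07255568e-04,  1.22459820e-04,  2.31804531e-04, -1.61648328e-04,
       -7.82016504e-04, -1.82985543e-04,  3.73961312e-05]), 'tau': array([-6.83739945e-04, -4.93582606e+01, -3.82592920e-01, -3.14333081e+01,
        1.29056766e-02,  1.14751406e-02, -1.25897782e-05]), 'ee_pos': array([0.27066271, 0.59040946, 0.24921517]), 'tcp_rot': array([ 2.64310246e+00,  1.69606739e+00, -2.43597842e-03]), 'contact_force': array([ 0.62792893,  0.26504576, -0.68982023]), 'moment': array([ 0.01056183, -0.04063892,  0.05918439]), 'grip_width': 0.0851704641702431}
scene 516.862753447748 [0.01900681 0.         0.         0.         0.        ] [-0.05576361  0.55682891  0.63791711]
top 481.7189146062301 [-0.07968588  0.          0.          0.          0.        ] [ 0.28435979 -0.04787689  1.13249317]
```

View pics/scene0.png

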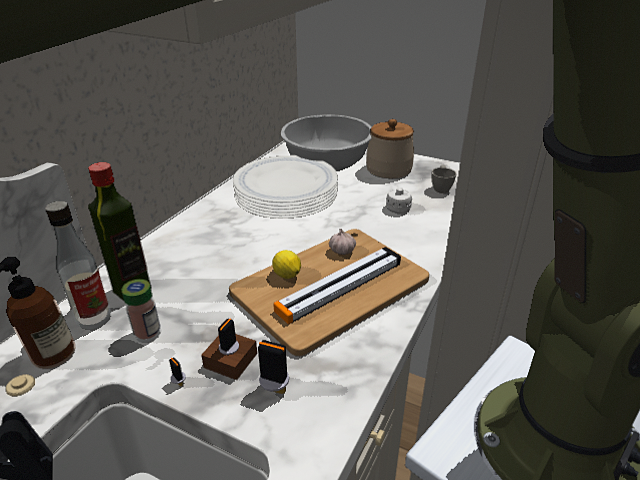

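View pics/top0.png

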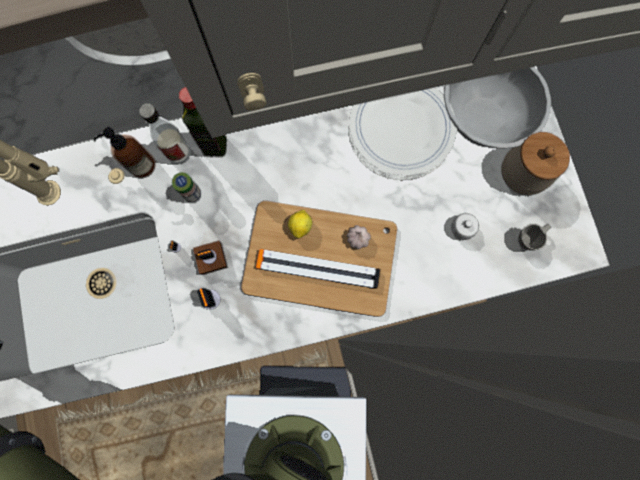

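Candidates for the toggle in the scene view: small one at (177,370), one in the brown holder at (228,335), large one at (272,365). By description (middle-sized, in a dark wooden holder) it is the one at (228,335), at (207,254) in the top view. Next is a close crop to check that.

```bash
python3 - <<'E'
from h import *
import pickle
S=pickle.load(open("scene.pkl","rb"));T=pickle.load(open("top.pkl","rb"))
def crop(s,x,y,w,h,f): return cv2.resize(s["color"][y:y+h,x:x+w],None,fx=f,fy=f,interpolation=cv2.INTER_CUBIC)
a=crop(S,150,305,160,100,2.5);b=crop(T,160,225,80,50,5);c=crop(T,240,235,160,70,5)
im=np.vstack([np.hstack([a,b]),c]);print(im.shape);cv2.imwrite("pics/crop1.png",im)
for n,s in(("S",S),("T",T)):
    hsv=cv2.cvtColor(s["color"],cv2.COLOR_BGR2HSV)
    m=cv2.inRange(hsv,(4,170,120),(18,255,255))
    k,l,st,ce=cv2.connectedComponentsWithStats(m)
    for i in range(1,k):
        if st[i,4]>3: print(n,st[i],ce[i])
E
```

```text
(600, 800, 3)
S [274 301  19  15 115] [282.47826087 308.2173913 ]
S [220 319  11  11  22] [224.63636364 324.        ]
S [259 342  25   8  66] [271.78787879 345.27272727]
S [171 358   7   8  17] [174.05882353 361.17647059]
T [256 249   7  20  94] [259.17021277 258.46808511]
T [198 251  13   4  25] [204.32 252.44]
T [200 289   7  17  45] [203.         296.82222222]
```

View pics/crop1.png

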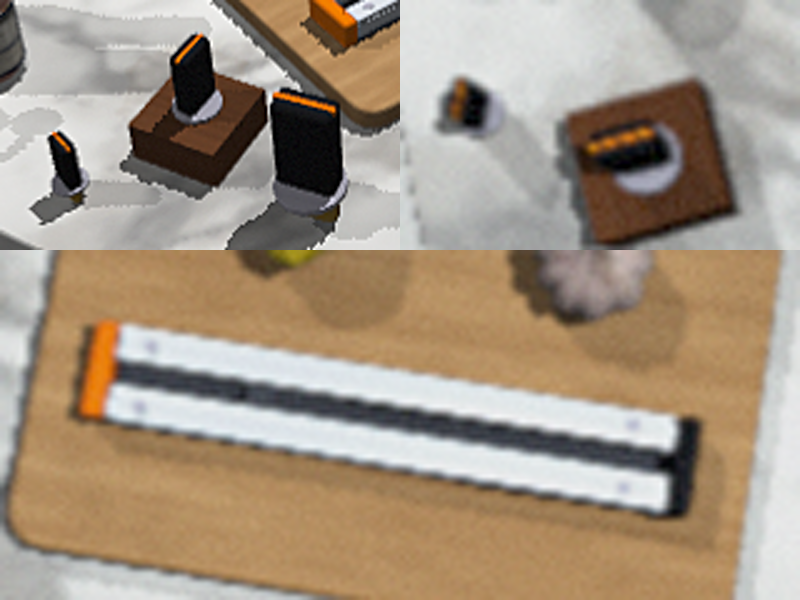

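The crop confirms it: the middle-sized toggle is the one in the wooden block. The orange cap is at the rail's left end, about (258,258) in the top view, and the black cap at (378,280). A faint mark in the slot near (288,263) may be the steel stop. Now the measurements.

```bash
cat > meas.py <<'E'
from h import *
import pickle
S=pickle.load(open("scene.pkl","rb"));T=pickle.load(open("top.pkl","rb"))
def orange(s,box):
    x,y,w,h=box; hsv=cv2.cvtColor(s["color"],cv2.COLOR_BGR2HSV)[y:y+h,x:x+w]
    m=cv2.inRange(hsv,(3,110,70),(22,255,255)); 
    l,st,ce=cv2.connectedComponentsWithStats(m)[1:]; i=1+np.argmax(st[1:,4])
    v,u=np.nonzero(l==i); p=np.c_[u+x,v+y].astype(float); c=p.mean(0); d=np.linalg.svd(p-c)[2][0]
    t=(p-c)@d; return c,c+d*t.min(),c+d*t.max(),len(p)
E
python3 - <<'E'
from meas import *
a=orange(S,(214,314,22,20)); b=orange(T,(194,246,20,14)); print(a,b)
P,e=two(S,a[0],T,b[0]); print("line centre",P,e)
for s,o in((S,a),(T,b)):
    q=[onz(s,o[i],.0725) if 0 else onz(s,o[i],.082) for i in(0,1,2)]; dd=q[2]-q[1]; print("on z=.082",q[0],"yaw",np.degrees(np.arctan2(dd[1],dd[0])),np.linalg.norm(dd))
# holder top (z=.03) in both views
for n,s,box in(("S",S,(195,325,70,60)),("T",T,(188,236,45,40))):
    x,y,w,h=box; hsv=cv2.cvtColor(s["color"],cv2.COLOR_BGR2HSV)[y:y+h,x:x+w]
    m=cv2.inRange(hsv,(0,80,25),(18,200,140)); v,u=np.nonzero(m)
    r=cv2.minAreaRect(np.c_[u+x,v+y].astype(np.float32)); bx=cv2.boxPoints(r)
    print(n,"holder",r); 
    if n=="T":
        q=np.array([onz(s,k,.03) for k in bx]); print(q.mean(0),[np.degrees(np.arctan2(*(q[(i+1)%4]-q[i])[[1,0]])).round(1) for i in range(4)],[np.linalg.norm(q[(i+1)%4]-q[i]).round(4) for i in range(4)])
# rail: profile across columns in top view
g=cv2.cvtColor(T["color"],cv2.COLOR_BGR2GRAY).astype(float)
E0=[];N=[];F=[];O=[]
for u in range(272,368,2):
    vc=262+(u-265)*.145
    col=g[:,u]; vs=np.arange(int(vc)-16,int(vc)+18); c=col[vs]
    k=[ (vs[i]+(150-c[i])/(c[i+1]-c[i]), np.sign(c[i+1]-c[i])) for i in range(len(vs)-1) if (c[i]-150)*(c[i+1]-150)<0]
    if u in(272,320,360): print(u,c.astype(int).tolist())
    if len(k)>=4:
        # far outer rise, far inner fall, near inner rise, near outer fall
        j=[i for i in range(len(k)-1) if k[i][1]<0 and k[i+1][1]>0 and abs((k[i][0]+k[i+1][0])/2-vc)<5]
        if j: i=j[0]; F.append((u,k[i][0]));N.append((u,k[i+1][0])); O.append((u,k[i-1][0])) if i>0 else 0; E0.append((u,k[i+2][0])) if i+2<len(k) else 0
for nm,L in(("farouter",O),("farinner",F),("nearinner",N),("nearouter",E0)):
    q=np.array([onz(T,p,.039)[:2] for p in L]); vx,vy,x0,y0=cv2.fitLine(q.astype(np.float32),cv2.DIST_HUBER,0,.001,.001).ravel()
    print(nm,len(L),"ang",np.degrees(np.arctan2(vy,vx))%180,"x at y=0:",x0-vx/vy*y0)
E
```

```text
(array([224.71875, 323.875  ]), array([229.90128264, 317.914172  ]), array([219.65458453, 329.69968485]), 32) (array([202.62096774, 249.79032258]), array([193.92355908, 251.64070181]), array([213.32203301, 247.51366413]), 124)
line centre [0.46873679 0.2097426  0.08035286] 0.004318151847462797
on z=.082 [0.46506107 0.20979054 0.082     ] yaw 108.37994774978787 0.029556044602823642
on z=.082 [0.4701135  0.21084935 0.082     ] yaw -76.66389646204534 0.04405284160545491
S holder ((234.34613037109375, 346.2307434082031), (44.65336608886719, 68.2281265258789), 33.690067291259766)
T holder ((209.2363739013672, 257.35101318359375), (27.353206634521484, 28.423782348632812), 74.47589111328125)
[0.46193025 0.20708847 0.03      ] [np.float64(-73.0), np.float64(-161.6), np.float64(106.9), np.float64(19.1)] [np.float64(0.0662), np.float64(0.0652), np.float64(0.0655), np.float64(0.0651)]
272 [147, 146, 142, 161, 213, 228, 226, 225, 227, 234, 221, 135, 69, 69, 65, 97, 176, 227, 230, 227, 228, 230, 227, 148, 80, 115, 131, 125, 125, 125, 141, 147, 148, 152]
320 [149, 156, 149, 148, 149, 162, 205, 228, 230, 229, 229, 234, 226, 136, 53, 65, 65, 91, 167, 224, 229, 226, 230, 231, 230, 147, 91, 114, 127, 136, 124, 130, 143, 144]
360 [150, 152, 151, 146, 143, 139, 153, 222, 233, 227, 228, 235, 231, 188, 98, 63, 65, 64, 110, 199, 231, 232, 228, 228, 235, 225, 132, 84, 120, 126, 128, 123, 129, 144]
farouter 40 ang 81.50997 x at y=0: 0.4720794
farinner 40 ang 81.50113 x at y=0: 0.45339772
nearinner 40 ang 81.44095 x at y=0: 0.44184935
nearouter 40 ang 81.4937 x at y=0: 0.42505062
```

```bash
python3 - <<'E'
from meas import *
a=(224.64,324.0);b=(204.32,252.44)
P,e=two(S,a,T,b);print("line",P,e, onz(S,a,.082),onz(T,b,.082))
hsv=cv2.cvtColor(T["color"],cv2.COLOR_BGR2HSV)[246:262,194:216]
m=cv2.inRange(hsv,(4,150,100),(18,255,255));v,u=np.nonzero(m);p=np.c_[u+194,v+246].astype(float)
q=np.array([onz(T,k,.082)[:2] for k in p]);c=q.mean(0);d=np.linalg.svd(q-c)[2][0];t=(q-c)@d
print("T line",c,np.degrees(np.arctan2(d[1],d[0]))%180,np.ptp(t),len(p))
# collar (light disc) on holder top at z=.034 in top & scene
for n,s,(x,y,w,h) in(("T",T,(196,244,26,24)),("S",S,(214,335,30,25))):
    cc=cv2.cvtColor(s["color"],cv2.COLOR_BGR2HSV)[y:y+h,x:x+w]; m=cv2.inRange(cc,(100,0,110),(150,80,255)); k,l,st,ce=cv2.connectedComponentsWithStats(m)
    i=1+np.argmax(st[1:,4]); pt=np.argwhere(l==i)[:,::-1]+[x,y]; (cx,cy),(A,B),an=cv2.fitEllipse(cv2.convexHull(pt.astype(np.int32)))
    print(n,"collar",cx,cy,A,B,onz(s,(cx,cy),.034))
# rail ends along slot line in top view: profile along centre-offset lines
L=np.array([np.cos(np.radians(81.5)),np.sin(np.radians(81.5))]);nrm=np.array([L[1],-L[0]]);o=np.array([.4478,0])
def px(s,off): 
    out=[]
    for k in np.arange(-.26,.26,.001):
        xy=o+L*k+nrm*off; u,v=proj(s,[*xy,.039]); out.append((k,*cv2.getRectSubPix(s["color"],(1,1),(float(u),float(v)))[0,0]))
    return np.array(out)
for s,n in((T,"T"),(S,"S")):
  for off in(-.012,.012):
    r=px(s,off); al=r[(r[:,1]>180)]; d_=np.diff(r[:,1]); 
    w=r[(r[:,1]>150)&(abs(r[:,0])<.2)]; print(n,off,"alu span (blue>150)",w[:,0].min(),w[:,0].max())
    og=r[(r[:,3]>180)&(r[:,1]<60)]; print("  orange",og[:,0].min() if len(og) else None,og[:,0].max() if len(og) else None)
    bk=r[(r[:,1:].max(1)<60)]; print("  black",bk[:,0].min() if len(bk) else None,bk[:,0].max() if len(bk) else None)
r=px(T,0); sl=r[(r[:,1]<120)];print([(round(k,3),int(g)) for k,b,g,rr in r[::3] if -.2<k<.14])
E
```

```text
line [0.46560198 0.20811669 0.07988232] 0.0026716769889832573 [0.46492726 0.2100564  0.082     ] [0.4642143  0.20666387 0.082     ]
T line [0.46413104 0.20897663] 104.85294799728224 0.030460822278894257 35
T collar 208.96197509765625 256.7212829589844 12.268274307250977 13.564160346984863 [0.46258304 0.2068217  0.034     ]
S collar 232.32554626464844 347.3749084472656 7.816186428070068 15.236178398132324 [0.45710642 0.20707556 0.034     ]
T -0.012 alu span (blue>150) -0.17599999999999993 0.15500000000000036
  orange 0.0860000000000003 0.0940000000000003
  black -0.18499999999999994 0.21700000000000041
T 0.012 alu span (blue>150) -0.17599999999999993 0.17700000000000038
  orange 0.0860000000000003 0.0930000000000003
  black -0.18499999999999994 -0.17999999999999994
S -0.012 alu span (blue>150) -0.19999999999999996 0.18100000000000038
  orange 0.0860000000000003 0.0940000000000003
  black -0.18599999999999994 0.25500000000000045
S 0.012 alu span (blue>150) -0.19999999999999996 0.18000000000000038
  orange 0.0850000000000003 0.0940000000000003
  black -0.18599999999999994 0.211000000000
[... 2229 characters left out ...]
0.058), 65), (np.float64(0.061), 68), (np.float64(0.064), 65), (np.float64(0.067), 65), (np.float64(0.07), 63), (np.float64(0.073), 66), (np.float64(0.076), 65), (np.float64(0.079), 55), (np.float64(0.082), 66), (np.float64(0.085), 105), (np.float64(0.088), 128), (np.float64(0.091), 128), (np.float64(0.094), 98), (np.float64(0.097), 73), (np.float64(0.1), 108), (np.float64(0.103), 138), (np.float64(0.106), 139), (np.float64(0.109), 140), (np.float64(0.112), 139), (np.float64(0.115), 132), (np.float64(0.118), 115), (np.float64(0.121), 120), (np.float64(0.124), 189), (np.float64(0.127), 227), (np.float64(0.13), 225), (np.float64(0.133), 223), (np.float64(0.136), 220), (np.float64(0.139), 210)]
```

```bash
cat >> h.py <<'E'
from scipy.spatial.transform import Rotation as Ro
def go(x,y,z,yaw=None):
    s=get_state(); R=Ro.from_rotvec(s["tcp_rot"]).as_matrix(); y0=np.degrees(np.arctan2(R[1,0],R[0,0]))
    d=R.T@(np.array([x,y,z])-s["ee_pos"])*100
    print("clock",s["clock"],"tcp",s["ee_pos"].round(4),"yaw %.2f"%y0,"z",R[:,2].round(4),"F",s["contact_force"].round(1),"w",round(s["grip_width"],4))
    print("shift cm",d.round(2),"turn",None if yaw is None else round(-((yaw-y0+180)%360-180),2))
E
python3 - <<'E'
from h import *
import rig; print([n for n in dir(rig) if n[0]!="_"], getattr(rig,"nose_length",None))
go(.464,.2075,.14,16)
E
```

```text
['MotionError', 'get_state', 'hand_in', 'nose_length', 'snapshot'] 0.019
clock 0.1 tcp [0.2707 0.5905 0.2494] yaw 65.37 z [-6.0e-04 -1.6e-03 -1.0e+00] F [-0.1 -0.2 -0.1] w 0.085
shift cm [-26.74  33.53  10.98] turn 49.37
```

```bash
python3 -m handwheel '[[-4,5,0,8,5],[-8,10,0,16,5],[-12,15,1,24,5],[-16,20,3,32,5],[-20,25,5,40,5],[-24,30,7,49.4,5],[-26.7,33.5,9,49.4,5],[-26.7,33.5,10,49.4,5]]'
python3 - <<'E'
from h import *
go(.464,.2075,.14,16)
s=snapshot("top");t=snapshot("scene")
a=cv2.resize(s["color"][190:320,130:290],None,fx=2.5,fy=2.5,interpolation=cv2.INTER_CUBIC);b=cv2.resize(t["color"][240:420,100:320],(400,325),interpolation=cv2.INTER_CUBIC)
cv2.imwrite("pics/c2.png",np.hstack([a,b]))
E
```

```text
clock: 1.1
ee_pos: [0.4652, 0.2025, 0.1484]
tcp_rot: [3.109, 0.423, -0.004]
contact_force: [-0.4, 0.5, 0.1]
grip_width: 0.0501
clock 1.1 tcp [0.4652 0.2025 0.1484] yaw 15.49 z [-0.0017 -0.0042 -1.    ] F [-0.4  0.5  0.1] w 0.0501
shift cm [ 0.02 -0.52  0.84] turn -0.51
```

View pics/c2.png

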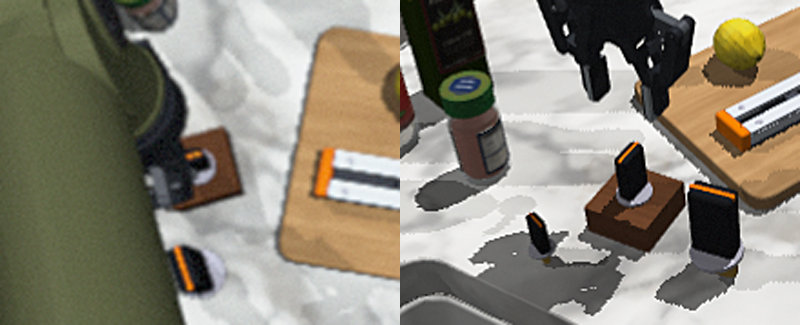

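The gripper is open above the holder, fingers at about (600,90) and (655,105) in the right half. The top view is mostly hidden by the arm. I'll go down in small steps.

```bash
python3 -m handwheel '[[0,-0.5,1,-0.5,5],[0,-0.5,2.5,-0.5,5],[0,-0.5,3.5,-0.5,5],[0,-0.5,4,-0.5,5],[0,-0.5,4,-0.5,5]]'
python3 - <<'E'
from h import *
go(.464,.2075,.062,16)
t=snapshot("scene")
b=cv2.resize(t["color"][260:400,170:310],(700,600),interpolation=cv2.INTER_CUBIC)
cv2.imwrite("pics/c3.png",b)
E
```

```text
clock: 1.82
ee_pos: [0.4613, 0.2113, 0.1078]
tcp_rot: [3.107, 0.446, -0.007]
contact_force: [0.0, 0.6, 0.1]
grip_width: 0.0499
clock 1.825 tcp [0.4613 0.2113 0.1078] yaw 16.35 z [-0.0043 -0.0036 -1.    ] F [0.  0.6 0.1] w 0.0499
shift cm [0.17 0.43 4.58] turn 0.35
```

View pics/c3.png

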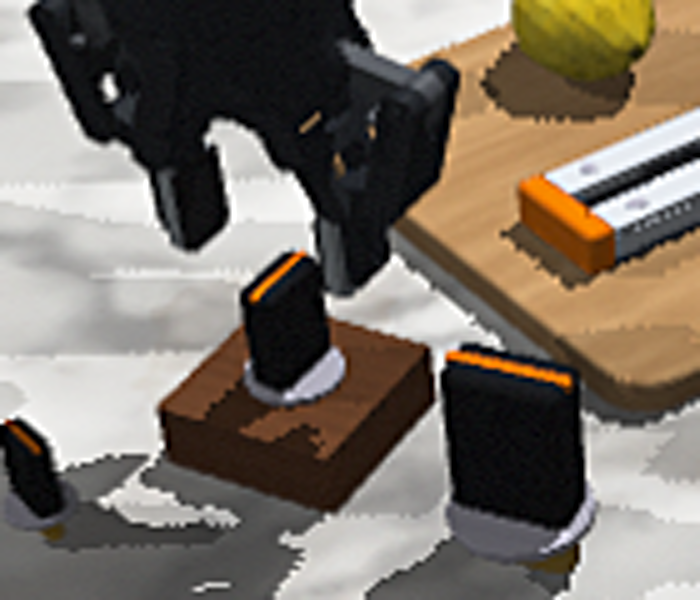

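The fingers straddle the toggle, with their tips at about (195,240) and (350,285) just above the handle. I'll correct the offset and descend.

```bash
python3 -m handwheel '[[0.17,0.43,0,0.3,5],[0.17,0.43,1,0.3,5],[0.17,0.43,1,0.3,5],[0.17,0.43,1,0.3,5]]'
python3 - <<'E'
from h import *
go(.464,.2075,.062,16)
t=snapshot("scene")
b=cv2.resize(t["color"][280:380,190:290],(600,600),interpolation=cv2.INTER_CUBIC)
cv2.imwrite("pics/c4.png",b)
E
```

```text
clock: 2.38
ee_pos: [0.4643, 0.2077, 0.098]
tcp_rot: [3.108, 0.438, -0.007]
contact_force: [0.8, -0.1, -0.5]
grip_width: 0.05
clock 2.375 tcp [0.4643 0.2077 0.098 ] yaw 16.04 z [-0.0039 -0.0034 -1.    ] F [ 0.8 -0.1 -0.5] w 0.05
shift cm [-0.02  0.    3.6 ] turn 0.04
```

View pics/c4.png

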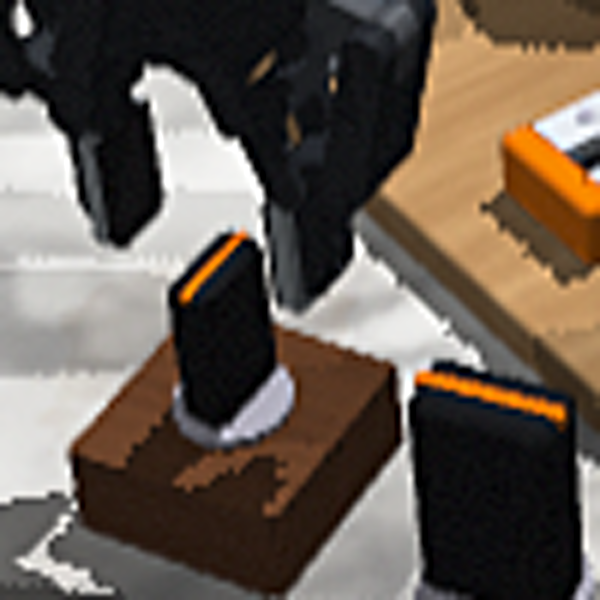

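The fingertips at (115,240) and (295,305) sit evenly either side of the handle top at (213,268). Descend and grip.

```bash
python3 -m handwheel '[[0,0,1,0,5],[0,0,2,0,5],[0,0,3,0,5],[0,0,3.6,0,5],[0,0,3.6,0,5],[0,0,3.6,0,5]]' && python3 -m handwheel '[[0,0,0,0,3],[0,0,0,0,1.5],[0,0,0,0,1],[0,0,0,0,1],[0,0,0,0,1],[0,0,0,0,1]]'; python3 -c "
from h import *
go(.464,.2075,.102,16)"
```

```text
clock: 3.18
ee_pos: [0.4646, 0.2078, 0.0624]
tcp_rot: [3.108, 0.438, -0.006]
contact_force: [-0.3, -0.2, -0.2]
grip_width: 0.0503
clock: 3.92
ee_pos: [0.4649, 0.2079, 0.0628]
tcp_rot: [3.109, 0.438, -0.004]
contact_force: [-1.0, -0.6, 5.3]
grip_width: 0.0135
clock 3.925 tcp [0.4649 0.2079 0.0628] yaw 16.04 z [-0.0025 -0.0025 -1.    ] F [-1.  -0.6  5.3] w 0.0135
shift cm [-0.11  0.02 -3.92] turn 0.04
```

```bash
python3 -m handwheel '[[0,0,-0.5,0,1],[0,0,-1.2,0,1],[0,0,-2,0,1],[0,0,-3,0,1],[0,0,-4.5,0,1],[0,0,-6,0,1],[0,0,-6,0,1],[0,0,-6,0,1]]';  python3 -c "
from h import *
L=np.array([np.cos(np.radians(81.5)),np.sin(np.radians(81.5))]);p=np.array([.4478,0])+L*(-.071);print(p)
go(p[0],p[1],.125,-8.5)"
```

```text
clock: 4.92
ee_pos: [0.4649, 0.208, 0.1227]
tcp_rot: [3.109, 0.438, -0.005]
contact_force: [0.4, 0.8, -0.7]
grip_width: 0.0132
[ 0.43730553 -0.07022013]
clock 4.925 tcp [0.4649 0.208  0.1227] yaw 16.05 z [-0.0027 -0.0026 -1.    ] F [ 0.4  0.8 -0.7] w 0.0132
shift cm [-10.34  25.98  -0.15] turn 24.55
```

```bash
python3 -m handwheel '[[-2,5,0,5,1],[-4,10,0,10,1],[-6,15,0,15,1],[-8,20,0,20,1],[-10.3,26,0,24.5,1],[-10.3,26,0,24.5,1],[-10.3,26,0,24.5,1],[-10.3,26,0,24.5,1]]';  python3 - <<'E'
from h import *
go(.4373,-.0702,.0945,-8.5)
for n in("scene","top"):
    s=snapshot(n); cv2.imwrite(f"pics/{n}5.png",s["color"])
    hsv=cv2.cvtColor(s["color"],cv2.COLOR_BGR2HSV); m=cv2.inRange(hsv,(4,150,90),(18,255,255))
    k,l,st,ce=cv2.connectedComponentsWithStats(m)
    for i in range(1,k):
        if st[i,4]>4: print(n,st[i],ce[i])
    print(proj(s,[.4373,-.0702,.1227+.0192]),proj(s,[.4373,-.0702,.039]))
s=cv2.imread("pics/scene5.png");t=cv2.imread("pics/top5.png")
cv2.imwrite("pics/c5.png",np.hstack([cv2.resize(s[190:320,260:420],(490,398),interpolation=2),cv2.resize(t[220:320,270:390],(310,258),interpolation=2)[:258] if 0 else cv2.copyMakeBorder(cv2.resize(t[220:320,270:390],(310,258),interpolation=2),0,140,0,0,0)]))
E
```

```text
clock: 5.92
ee_pos: [0.4378, -0.0688, 0.1232]
tcp_rot: [3.131, -0.227, -0.005]
contact_force: [-0.4, 0.3, -0.1]
grip_width: 0.0132
clock 5.925 tcp [ 0.4378 -0.0688  0.1232] yaw -8.30 z [-0.0034 -0.0025 -1.    ] F [-0.4  0.3 -0.1] w 0.0132
shift cm [-0.02  0.13  2.87] turn 0.2
scene [389 119   7   3   9] [391.88888889 120.11111111]
scene [380 122   8   4  19] [383.21052632 123.42105263]
scene [397 123   5   1   5] [399. 123.]
scene [409 126   4   5   6] [410.83333333 128.16666667]
scene [378 130   8   5  22] [381.59090909 132.22727273]
scene [273 301  20  23 234] [281.97008547 311.53846154]
scene [203 331  42  36 694] [224.08645533 349.92074928]
scene [259 342  25   9  70] [271.64285714 345.24285714]
scene [171 358   7   8  20] [174.15 361.2 ]
[352.34928874 227.64369671] [350.70745148 273.06338225]
top [531 136   3   3   6] [532.16666667 137.33333333]
top [541 136   5   3   7] [543.         136.85714286]
top [557 138   5   5   6] [558.66666667 139.83333333]
top [524 149   6   5  12] [526.41666667 151.        ]
top [170 242   3   7  11] [171.09090909 245.        ]
top [194 243  26  30 248] [204.93145161 255.83064516]
top [256 249   8  19  90] [259.11111111 258.08888889]
top [199 289   9  18  60] [203.08333333 297.4       ]
[329.5086412  262.72055155] [328.39646537 269.56223102]
```

View pics/c5.png

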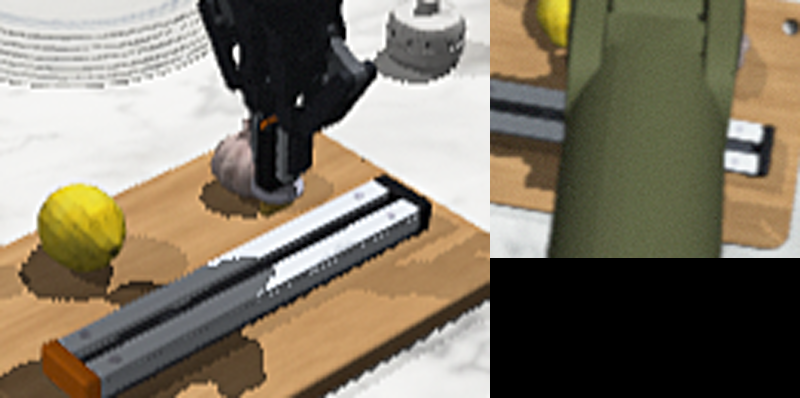

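The toggle is held upright above the rail's black half, its orange line at (267,122) in the left crop. The top view is blocked by the arm. Before lowering I'll cross-check the slot line in the first scene picture.

```bash
python3 - <<'E'
from meas import *
g=cv2.cvtColor(S["color"],cv2.COLOR_BGR2GRAY).astype(np.float32)
L=np.array([np.cos(np.radians(81.5)),np.sin(np.radians(81.5))]);n=np.array([L[1],-L[0]]);o=np.array([.4478,0])
offs=np.arange(-.03,.03,.0005);A=[]
for k in np.arange(-.165,.075,.005):
    pr=np.array([cv2.getRectSubPix(g,(1,1),tuple(float(a) for a in proj(S,[*(o+L*k+n*f),.039])))[0,0] for f in offs]); A.append(pr)
A=np.array(A); print(np.c_[offs*1000,A[:16].mean(0),A[16:32].mean(0),A[32:].mean(0)].round(1)[::2].tolist())
E
python3 -m handwheel '[[0,0.1,0.5,0.2,1],[0,0.1,1,0.2,1],[0,0.1,1.5,0.2,1],[0,0.1,2,0.2,1],[0,0.1,2.5,0.2,1],[0,0.1,2.8,0.2,1],[0,0.1,2.8,0.2,1]]';  python3 - <<'E'
from h import *
go(.4379,-.0702,.0868,-8.5)
E
```

```text
[[-30.0, 73.9, 74.2, 72.5], [-29.0, 74.8, 75.0, 71.8], [-28.0, 79.0, 77.5, 72.7], [-27.0, 85.5, 84.0, 78.8], [-26.0, 85.8, 83.9, 84.7], [-25.0, 76.5, 79.7, 84.8], [-24.0, 66.6, 71.7, 78.8], [-23.0, 78.3, 85.8, 85.9], [-22.0, 120.3, 125.0, 126.8], [-21.0, 168.0, 173.2, 175.4], [-20.0, 207.3, 209.4, 211.5], [-19.0, 229.2, 231.1, 228.1], [-18.0, 234.2, 235.6, 231.3], [-17.0, 231.9, 233.8, 228.0], [-16.0, 228.2, 230.4, 223.2], [-15.0, 224.6, 227.6, 221.0], [-14.0, 223.0, 226.4, 219.9], [-13.0, 223.5, 226.3, 219.8], [-12.0, 225.2, 227.2, 221.0], [-11.0, 228.1, 229.1, 225.1], [-10.0, 232.4, 232.7, 231.1], [-9.0, 234.8, 233.4, 235.7], [-8.0, 224.8, 226.5, 228.5], [-7.0, 203.6, 205.5, 207.6], [-6.0, 170.3, 169.6, 173.2], [-5.0, 127.9, 122.6, 125.4], [-4.0, 76.2, 69.7, 69.7], [-3.0, 32.2, 23.5, 34.5], [-2.0, 12.9, 8.5, 23.5], [-1.0, 11.4, 12.1, 26.5], [0.0, 17.1, 18.6, 33.7], [1.0, 23.6, 25.0, 40.7], [2.0, 30.6, 32.6, 46.1], [3.0, 41.0, 41.6, 52.2], [4.0, 57.5, 52.6, 61.1], [5.0, 85.9, 78.0, 87.7], [6.0, 129.8, 124.9, 133.2], [7.0, 176.7, 173.3, 180.1], [8.0, 210.1, 207.3, 212.5], [9.0, 228.1
[... 166 characters left out ...]
0, 221.6, 226.2, 219.4], [16.0, 221.4, 226.4, 220.3], [17.0, 223.4, 227.4, 223.3], [18.0, 226.5, 229.1, 227.7], [19.0, 229.0, 231.1, 230.9], [20.0, 227.0, 225.6, 225.1], [21.0, 218.3, 212.9, 208.9], [22.0, 203.4, 194.2, 185.9], [23.0, 183.8, 178.0, 161.4], [24.0, 162.9, 161.7, 142.2], [25.0, 146.3, 146.6, 132.8], [26.0, 136.7, 136.8, 131.7], [27.0, 133.0, 138.3, 134.1], [28.0, 132.9, 140.7, 135.3], [29.0, 133.1, 141.8, 136.1]]
clock: 6.9
ee_pos: [0.4375, -0.0701, 0.0951]
tcp_rot: [3.13, -0.233, -0.005]
contact_force: [-0.2, 0.6, -1.2]
grip_width: 0.0136
clock 6.9 tcp [ 0.4375 -0.0701  0.0951] yaw -8.50 z [-0.0036 -0.0028 -1.    ] F [-0.2  0.6 -1.2] w 0.0136
shift cm [0.05 0.   0.83] turn 0.0
```

Both views now put the slot centre about 0.5 mm further along +x, at x≈0.4378. I'll apply that and go down to where the foot enters, watching the force.

```bash
python3 -m handwheel '[[0.04,0,0,0,1],[0.04,0,0.3,0,1],[0.04,0,0.6,0,1],[0.04,0,0.8,0,1],[0.04,0,0.8,0,1]]'; for i in 1; do python3 -m handwheel '[[0,0,0.1,0,1],[0,0,0.2,0,1],[0,0,0.2,0,1]]'; done; python3 -c "
from h import *
go(.4379,-.0702,.0718,-8.5)"
```

```text
clock: 7.52
ee_pos: [0.4376, -0.0702, 0.0868]
tcp_rot: [3.13, -0.233, -0.006]
contact_force: [-0.4, 0.3, -1.5]
grip_width: 0.0133
clock: 7.9
ee_pos: [0.4376, -0.0702, 0.0848]
tcp_rot: [3.13, -0.233, -0.006]
contact_force: [0.7, 0.8, -1.3]
grip_width: 0.0134
clock 7.9 tcp [ 0.4376 -0.0702  0.0848] yaw -8.50 z [-0.0043 -0.0028 -1.    ] F [ 0.7  0.8 -1.3] w 0.0134
shift cm [ 0.04 -0.01  1.3 ] turn -0.0
```

```bash
python3 -m handwheel '[[0,0,0.1,0,1],[0,0,0.2,0,1],[0,0,0.3,0,1],[0,0,0.3,0,1]]'; python3 -m handwheel '[[0,0,0.1,0,1],[0,0,0.2,0,1],[0,0,0.3,0,1],[0,0,0.3,0,1]]'; python3 -c "
from h import *
go(.4379,-.0702,.0718,-8.5)"
```

```text
clock: 8.4
ee_pos: [0.4375, -0.0702, 0.0817]
tcp_rot: [3.13, -0.233, -0.007]
contact_force: [0.5, -0.0, -0.2]
grip_width: 0.0135
clock: 8.9
ee_pos: [0.4374, -0.0702, 0.0786]
tcp_rot: [3.13, -0.233, -0.007]
contact_force: [-0.6, 0.6, 0.3]
grip_width: 0.0133
clock 8.9 tcp [ 0.4374 -0.0702  0.0786] yaw -8.50 z [-0.0047 -0.003  -1.    ] F [-0.6  0.6  0.3] w 0.0133
shift cm [ 0.05 -0.01  0.68] turn -0.0
```

It has gone in 8 mm without contact. Continuing down to the collar.

```bash
python3 -m handwheel '[[0,0,0.1,0,1],[0,0,0.2,0,1],[0,0,0.3,0,1],[0,0,0.4,0,1],[0,0,0.5,0,1],[0,0,0.5,0,1]]'; python3 -m handwheel '[[0,0,0.1,0,1],[0,0,0.15,0,1],[0,0,0.15,0,1]]'; python3 -c "
from h import *
go(.4379,-.0702,.0718,-8.5)"
```

```text
clock: 9.65
ee_pos: [0.4373, -0.0702, 0.0735]
tcp_rot: [3.13, -0.233, -0.007]
contact_force: [0.4, -0.6, -0.6]
grip_width: 0.0132
clock: 10.02
ee_pos: [0.4372, -0.0702, 0.0719]
tcp_rot: [3.13, -0.233, -0.007]
contact_force: [0.4, -0.0, -1.3]
grip_width: 0.0133
clock 10.025 tcp [ 0.4372 -0.0702  0.0719] yaw -8.50 z [-0.005 -0.003 -1.   ] F [ 0.4 -0.  -1.3] w 0.0133
shift cm [ 0.07 -0.01  0.01] turn -0.0
```

```bash
python3 -m handwheel '[[0.03,0,0.05,0,1],[0.03,0,0.05,0,1]]';python3 -m handwheel '[[0.03,0,0.05,0,1],[0.03,0,0.05,0,1]]';python3 -m handwheel '[[0,0,0.05,0,1],[0,0,0.05,0,1]]'
```

```text
clock: 10.28
ee_pos: [0.4374, -0.0703, 0.0718]
tcp_rot: [3.13, -0.233, -0.009]
contact_force: [-3.1, 0.6, 5.5]
grip_width: 0.0131
clock: 10.52
ee_pos: [0.4374, -0.0703, 0.0718]
tcp_rot: [3.13, -0.233, -0.01]
contact_force: [-3.3, 0.9, 6.5]
grip_width: 0.0134
clock: 10.78
ee_pos: [0.4374, -0.0703, 0.0718]
tcp_rot: [3.131, -0.233, -0.011]
contact_force: [-1.6, 1.0, 5.6]
grip_width: 0.0129
```

Touchdown at TCP z=0.0718, exactly where predicted. I'll lift 1 mm and slide towards the orange end.

```bash
python3 -m handwheel '[[0,0,-0.1,0,1],[0,0,-0.1,0,1]]';python3 -m handwheel '[[0,-0.4,0,0,1],[0,-0.8,0,0,1],[0,-1.2,0,0,1],[0,-1.6,0,0,1],[0,-1.6,0,0,1]]';python3 -c "
from h import *
L=np.array([np.cos(np.radians(81.5)),np.sin(np.radians(81.5))]);p=np.array([.4482,0])+L*(-.021);print(p)
go(p[0],p[1],.0725,-8.5)"
```

```text
clock: 11.02
ee_pos: [0.4376, -0.0703, 0.0728]
tcp_rot: [3.131, -0.233, -0.01]
contact_force: [-0.0, 0.3, -1.6]
grip_width: 0.0136
clock: 11.65
ee_pos: [0.44, -0.054, 0.0728]
tcp_rot: [3.131, -0.232, -0.01]
contact_force: [-0.2, -0.1, -0.6]
grip_width: 0.0135
[ 0.445096   -0.02076933]
clock 11.65 tcp [ 0.44   -0.054   0.0728] yaw -8.47 z [-0.0064 -0.0019 -1.    ] F [-0.2 -0.1 -0.6] w 0.0135
shift cm [ 0.01 -3.37  0.02] turn 0.03
```

```bash
python3 -m handwheel '[[0,-0.4,0,0,1],[0,-0.8,0,0,1],[0,-1.2,0,0,1],[0,-1.6,0,0,1],[0,-1.6,0,0,1]]';python3 -m handwheel '[[0,-0.3,0,0,1],[0,-0.6,0,0,1],[0,-0.9,0,0,1],[0,-1.2,0,0,1],[0,-1.4,0,0,1],[0,-1.4,0,0,1]]';python3 -c "
from h import *
go(.44510,-.02077,.0725,-8.5)"
```

```text
clock: 12.28
ee_pos: [0.4424, -0.0378, 0.0727]
tcp_rot: [3.131, -0.231, -0.01]
contact_force: [1.2, -0.2, -1.3]
grip_width: 0.0133
clock: 13.02
ee_pos: [0.4445, -0.0238, 0.0727]
tcp_rot: [3.131, -0.23, -0.01]
contact_force: [0.2, 0.4, -0.7]
grip_width: 0.0133
clock 13.025 tcp [ 0.4445 -0.0238  0.0727] yaw -8.41 z [-0.0064 -0.0019 -1.    ] F [ 0.2  0.4 -0.7] w 0.0133
shift cm [ 0.01 -0.31  0.02] turn 0.09
```

Now slowly, 1 mm per row with frequent force readings.

```bash
f(){ grep -E 'ee_pos|force'; }
python3 -m handwheel '[[0,-0.1,0,0.1,1],[0,-0.2,0,0.1,1],[0,-0.3,0,0.1,1],[0,-0.4,0,0.1,1]]'|f; python3 -m handwheel '[[0,-0.1,0,0,1],[0,-0.2,0,0,1],[0,-0.3,0,0,1],[0,-0.4,0,0,1]]'|f;python3 -m handwheel '[[0,-0.1,0,0,1],[0,-0.2,0,0,1],[0,-0.3,0,0,1]]'|f
```

```text
ee_pos: [0.4451, -0.0198, 0.0727]
contact_force: [-0.1, 0.2, -1.2]
ee_pos: [0.4457, -0.0158, 0.0727]
contact_force: [-0.9, 0.0, -1.2]
ee_pos: [0.4461, -0.0128, 0.0726]
contact_force: [-1.0, -0.0, -0.5]
```

```bash
f(){ grep -E 'ee_pos|force'; }
python3 -m handwheel '[[0,-0.1,0,0,1],[0,-0.2,0,0,1],[0,-0.2,0,0,1]]'|f; python3 -m handwheel '[[0,-0.1,0,0,1],[0,-0.2,0,0,1],[0,-0.2,0,0,1]]'|f;python3 -m handwheel '[[0,-0.1,0,0,1],[0,-0.2,0,0,1],[0,-0.2,0,0,1]]'|f
```

```text
ee_pos: [0.4465, -0.0107, 0.0726]
contact_force: [-0.2, -0.7, -1.1]
ee_pos: [0.4467, -0.0086, 0.0726]
contact_force: [-0.8, 0.4, -0.8]
ee_pos: [0.4471, -0.0065, 0.0726]
contact_force: [0.4, -0.8, -1.8]
```

```bash
f(){ grep -E 'ee_pos|force'; }
for i in 1; do python3 -m handwheel '[[0,-0.1,0,0,1],[0,-0.2,0,0,1],[0,-0.2,0,0,1]]'|f; python3 -m handwheel '[[0,-0.1,0,0,1],[0,-0.2,0,0,1],[0,-0.2,0,0,1]]'|f;python3 -m handwheel '[[0,-0.1,0,0,1],[0,-0.2,0,0,1],[0,-0.2,0,0,1]]'|f; done; python3 -c "
from h import *
go(.4484,.0015,.0725,-8.5)"
```

```text
ee_pos: [0.4472, -0.0057, 0.0726]
contact_force: [-1.0, -4.6, -0.0]
ee_pos: [0.4473, -0.0054, 0.0726]
contact_force: [-2.3, -7.5, 1.0]
ee_pos: [0.4473, -0.0052, 0.0726]
contact_force: [-0.8, -8.2, 1.1]
clock 16.65 tcp [ 0.4473 -0.0052  0.0726] yaw -8.60 z [-0.0084 -0.0078 -0.9999] F [-0.8 -8.2  1.1] w 0.0136
shift cm [ 0.01 -0.68  0.  ] turn -0.1
```

The stop is felt at TCP y≈−0.0057 (force 5–8 N), which agrees with the faint mark in the picture. I'll relax the push and start the clockwise turn.

```bash
python3 -m handwheel '[[0,0.04,0,0,1],[0,0.04,0,0,1]]'; python3 -m handwheel '[[0,0,0,3,1],[0,0,0,6,1],[0,0,0,9,1],[0,0,0,12,1],[0,0,0,12,1]]'; python3 -c "
from h import *
go(.4473,-.0056,.0725,-8.5);print(get_state()['moment'])"
```

```text
clock: 16.9
ee_pos: [0.4472, -0.0056, 0.0726]
tcp_rot: [3.124, -0.235, -0.012]
contact_force: [-1.3, -3.9, 0.3]
grip_width: 0.013
clock: 17.52
ee_pos: [0.4464, -0.0052, 0.0722]
tcp_rot: [3.082, -0.559, -0.014]
contact_force: [-2.0, -2.5, -1.7]
grip_width: 0.0134
clock 17.525 tcp [ 0.4464 -0.0052  0.0722] yaw -20.55 z [-0.0102 -0.0075 -0.9999] F [-2.  -2.5 -1.7] w 0.0134
shift cm [ 0.1   0.   -0.03] turn -12.05
[-0.58028712  0.50078515  0.10154892]
```

```bash
python3 -m handwheel '[[0.08,0,0,5,1],[0.08,0,0,10,1],[0.08,0,0,15,1],[0.08,0,0,20,1],[0.08,0,0,25,1],[0.08,0,0,25,1]]'; python3 -c "
from h import *
go(.4473,-.0056,.0725,-8.5);print(get_state()['moment'])"
```

```text
clock: 18.27
ee_pos: [0.4477, -0.0045, 0.0724]
tcp_rot: [2.89, -1.209, -0.009]
contact_force: [0.2, -0.7, -1.1]
grip_width: 0.0134
clock 18.275 tcp [ 0.4477 -0.0045  0.0724] yaw -45.41 z [-0.0089 -0.0063 -0.9999] F [ 0.2 -0.7 -1.1] w 0.0134
shift cm [ 0.05  0.11 -0.01] turn -36.91
[-0.00577621 -0.02361941 -0.0285229 ]
```

```bash
python3 -m handwheel '[[0,0,0,5,1],[0,0,0,10,1],[0,0,0,15,1],[0,0,0,20,1],[0,0,0,25,1],[0,0,0,30,1],[0,0,0,35,1],[0,0,0,35,1]]'; python3 -c "
from h import *
go(.4473,-.0056,.0725,-98.5);print(get_state()['moment'])"
```

```text
clock: 19.27
ee_pos: [0.4476, -0.0036, 0.0723]
tcp_rot: [2.395, -2.018, -0.005]
contact_force: [-1.1, 1.2, -0.6]
grip_width: 0.0136
clock 19.275 tcp [ 0.4476 -0.0036  0.0723] yaw -80.22 z [-0.0091 -0.0054 -0.9999] F [-1.1  1.2 -0.6] w 0.0136
shift cm [ 0.19  0.06 -0.02] turn 18.28
[0.17022905 0.19414539 0.00080218]
```

```bash
python3 -m handwheel '[[0,0,0,4,1],[0,0,0,8,1],[0,0,0,12,1],[0,0,0,15,1],[0,0,0,15,1]]';python3 -m handwheel '[[0,0,0,2,1],[0,0,0,4,1],[0,0,0,5,1],[0,0,0,5,1]]'; python3 - <<'E'
from h import *
go(.4473,-.0056,.0725,-98.5);print(get_state()['moment'])
for n in("scene","top"):
    s=snapshot(n); cv2.imwrite(f"pics/{n}6.png",s["color"])
s=cv2.imread("pics/scene6.png");cv2.imwrite("pics/c6.png",cv2.resize(s[230:330,260:380],(720,600),interpolation=2))
E
```

```text
clock: 19.9
ee_pos: [0.4475, -0.0033, 0.0723]
tcp_rot: [2.115, -2.31, -0.004]
contact_force: [-0.9, 0.8, -1.1]
grip_width: 0.0131
clock: 20.4
ee_pos: [0.4476, -0.0032, 0.0723]
tcp_rot: [2.012, -2.4, -0.003]
contact_force: [-0.8, 0.8, -0.5]
grip_width: 0.0137
clock 20.4 tcp [ 0.4476 -0.0032  0.0723] yaw -100.04 z [-0.0091 -0.0049 -0.9999] F [-0.8  0.8 -0.5] w 0.0137
shift cm [ 0.24 -0.02 -0.02] turn -1.54
[ 0.14506991  0.14287086 -0.02840386]
```

View pics/c6.png

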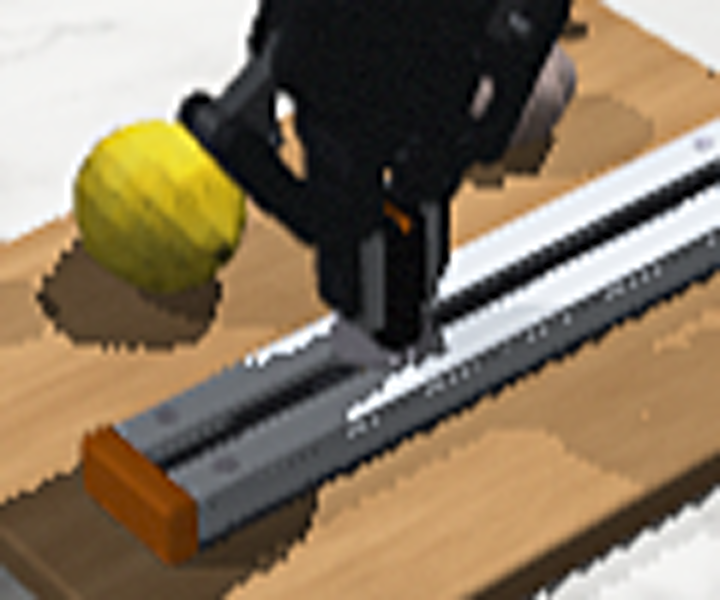

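The orange line at (397,215), crosswise between the pads, shows that the handle turned with the gripper. It has about 91.5° so far, so I'll feel gently for the firm end and then pull up lightly.

```bash
python3 -m handwheel '[[0,0,0,1,1],[0,0,0,2,1],[0,0,0,2,1]]'; python3 -c "
from h import *
go(.4473,-.0056,.0725,-98.5);print(get_state()['moment'])"
```

```text
clock: 20.88
ee_pos: [0.4475, -0.0032, 0.0723]
tcp_rot: [1.97, -2.434, -0.003]
contact_force: [-1.1, 1.2, -0.1]
grip_width: 0.0132
clock 20.875 tcp [ 0.4475 -0.0032  0.0723] yaw -102.04 z [-0.0092 -0.0049 -0.9999] F [-1.1  1.2 -0.1] w 0.0132
shift cm [ 0.24 -0.03 -0.02] turn -3.54
[ 0.15139914  0.1441158  -0.04948536]
```

```bash
python3 -m handwheel '[[0,0,0,-2,1],[0,0,-0.05,-2,1],[0,0,-0.1,-2,1],[0,0,-0.15,-2,1],[0,0,-0.2,-2,1],[0,0,-0.2,-2,1]]'; python3 -m handwheel '[[0,0,-0.1,0,1],[0,0,-0.1,0,1],[0,0,-0.1,0,1]]'
```

```text
clock: 21.62
ee_pos: [0.4476, -0.0032, 0.0744]
tcp_rot: [2.012, -2.4, -0.003]
contact_force: [-1.2, 0.2, -1.1]
grip_width: 0.0128
clock: 22.0
ee_pos: [0.4474, -0.0032, 0.0749]
tcp_rot: [2.012, -2.399, -0.003]
contact_force: [1.8, 1.6, -11.3]
grip_width: 0.0135
```

It catches at TCP z=0.0749, giving toggle_mid about 21.6 mm above the mouth, with roughly 10 N pull. Hold briefly, then lower and release.

```bash
python3 -m handwheel '[[0,0,-0.08,0,1],[0,0,-0.08,0,1],[0,0,-0.08,0,1]]'; python3 -m handwheel '[[0,0,0.1,0,1],[0,0,0.2,0,1],[0,0,0.3,0,1],[0,0,0.3,0,1],[0,0,0.3,0,1]]'; python3 -m handwheel '[[0,0,0.05,0,1],[0,0,0.05,0,1]]'
```

```text
clock: 22.38
ee_pos: [0.4474, -0.0032, 0.075]
tcp_rot: [2.012, -2.399, -0.002]
contact_force: [5.2, 0.7, -18.2]
grip_width: 0.0135
clock: 23.0
ee_pos: [0.4475, -0.0032, 0.0722]
tcp_rot: [2.012, -2.399, -0.002]
contact_force: [0.4, -0.0, -0.9]
grip_width: 0.0135
clock: 23.25
ee_pos: [0.4475, -0.0033, 0.0719]
tcp_rot: [2.012, -2.4, -0.002]
contact_force: [-2.1, -0.0, 2.5]
grip_width: 0.0135
```

```bash
python3 -m handwheel '[[0,0,0,0,1.6],[0,0,0,0,2],[0,0,0,0,3],[0,0,0,0,4],[0,0,0,0,4],[0,0,0,0,4]]'; python3 -m handwheel '[[0,0,-1,0,4],[0,0,-2,0,4],[0,0,-4,0,4],[0,0,-7,0,4],[0,0,-10,0,4],[0,0,-13,0,4],[0,0,-13,0,4]]'; python3 -m handwheel '[[-6,0,0,0,4],[-12,0,0,0,4],[-18,0,0,0,4],[-24,0,0,0,4],[-30,0,0,0,4],[-30,0,0,0,4],[-30,0,0,0,4]]'; python3 - <<'E'
from h import *
go(.5,.35,.2)
for n in("scene","top"):
    s=snapshot(n); cv2.imwrite(f"pics/{n}7.png",s["color"])
s=cv2.imread("pics/scene7.png");t=cv2.imread("pics/top7.png")
cv2.imwrite("pics/c7.png",np.hstack([cv2.resize(s[220:330,220:440],(400,200),interpolation=2),cv2.resize(t[200:300,230:430],(400,200),interpolation=2)]))
E
```

```text
clock: 24.0
ee_pos: [0.4475, -0.0032, 0.0719]
tcp_rot: [2.012, -2.4, -0.002]
contact_force: [-0.3, -0.2, -0.4]
grip_width: 0.0401
clock: 24.88
ee_pos: [0.4505, -0.0024, 0.205]
tcp_rot: [2.016, -2.404, 0.001]
contact_force: [-0.9, -0.1, -0.9]
grip_width: 0.0399
clock: 25.75
ee_pos: [0.5026, 0.292, 0.203]
tcp_rot: [2.014, -2.403, 0.003]
contact_force: [0.8, 0.0, 0.1]
grip_width: 0.0399
clock 25.75 tcp [0.5026 0.292  0.203 ] yaw -100.06 z [-0.0039 -0.0055 -1.    ] F [0.8 0.  0.1] w 0.0399
shift cm [-5.67  1.27  0.26] turn None
```

View pics/c7.png

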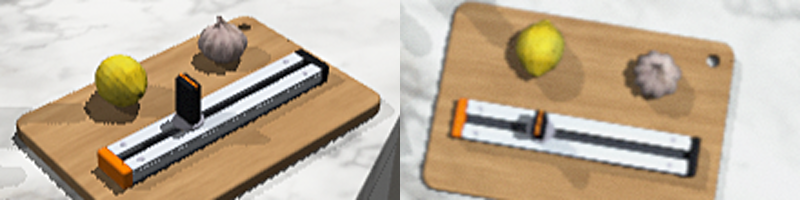

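The toggle is standing in the slot with its handle crosswise (scene crop (187,98), top crop (539,123)). The lemon and garlic are where they were. Now a numeric check.

```bash
python3 - <<'E'
from h import *
r=[]
for n,(x,y,w,h) in(("scene",(310,250,30,30)),("top",(285,248,20,26))):
    s=snapshot(n); hsv=cv2.cvtColor(s["color"],cv2.COLOR_BGR2HSV)[y:y+h,x:x+w]
    m=cv2.inRange(hsv,(4,170,110),(18,255,255)); l,st,ce=cv2.connectedComponentsWithStats(m)[1:]; i=1+np.argmax(st[1:,4])
    v,u=np.nonzero(l==i);p=np.c_[u+x,v+y].astype(float);c=p.mean(0);r+=[s,c]
    q=np.array([onz(s,k,.091)[:2] for k in p]);m_=q.mean(0);d=np.linalg.svd(q-m_)[2][0]
    print(n,c,len(p),m_,"ang",np.degrees(np.arctan2(d[1],d[0])),np.ptp((q-m_)@d))
P,e=two(*r);print(P,e)
mid=np.array([.4482,0])+.046*-np.array([.148,.989]); d=P[:2]-mid
print("along",d@[.148,.989],"across",d@[.989,-.148],"slot x axis ang",-8.5)
a=cv2.imread("pics/scene0.png");b=cv2.imread("pics/scene7.png")
def c(im,lo,hi,box):
    x,y,w,h=box;m=cv2.inRange(cv2.cvtColor(im,cv2.COLOR_BGR2HSV)[y:y+h,x:x+w],lo,hi);k=np.argwhere(m).mean(0)[::-1];return k+[x,y]
print("lemon",c(a,(22,120,80),(35,255,255),(260,240,50,50)),c(b,(22,120,80),(35,255,255),(260,240,50,50)))
print("spice",c(a,(40,80,40),(80,255,255),(110,270,50,40)),c(b,(40,80,40),(80,255,255),(110,270,50,40)))
E
```

```text
scene [323.35 263.7 ] 20 [ 0.44903802 -0.00451472] ang 168.7235891308349 0.026959188253718194
top [299.03846154 260.76923077] 26 [ 0.44822806 -0.00463931] ang 170.89293587068408 0.025101671563727487
[ 0.44847511 -0.00444287  0.09120425] 0.000699181078660356
along 0.04164787183602845 across 0.0009296315368404756 slot x axis ang -8.5
lemon [285.90163934 262.25500911] [285.92132867 262.73251748]
spice [136.045 291.705] [136.06550218 294.60262009]
```

```bash
python3 - <<'E'
import cv2,numpy as np
a=cv2.imread("pics/scene0.png")[250:350,90:190];b=cv2.imread("pics/scene7.png")[250:350,90:190]
cv2.imwrite("pics/c8.png",cv2.resize(np.hstack([a,b]),(800,400)))
E
```

```text
(no output)
```

View pics/c8.png

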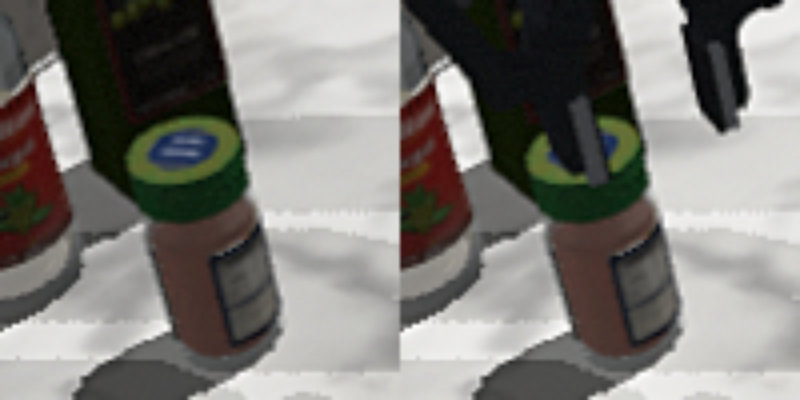

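The spice jar (cap at (187,165) before, (587,165) in the second half) hasn't moved. One finger hides part of its cap in the picture, which explains the pixel shift. Handing in.

```bash
python3 -c "
from rig import *
print(get_state()['contact_force']); print(hand_in())"
```

```text
[-0.31264311 -0.06394521 -0.87886001]
the job is handed in; nothing more can be done
None
```

The toggle is locked in the rail at the steel stop and released, and the job was handed in at about 26 s of the 72 s allowed. No verdict was reported.

**What I did:**
- I lifted the middle-sized toggle straight out of its holder.
- I lowered its foot into the black-cap half of the slot. The collar met the rail at the predicted height.
- I slid it towards the orange end until the stop pushed back, about 40 mm past slot_mid, with readings up to 8 N.
- I turned it clockwise, then pulled up. It caught 3 mm up, with readings from 11 to 18 N.
- I set it back down, let go and moved the arm clear.

**Last checks:**
- **Height:** two views put the handle top at 91.2 mm, against 91.0 mm expected with the collar down.
- **Position:** about 42 mm along from slot_mid and about 1 mm off the slot's centre line.
- **Angle:** the handle is crosswise to within about 0.5 to 3 degrees.

**What disagreed or was not checked:**
- **End of the turn:** I did not clearly feel a firm end. The gripper went to about 93.5° with only a slight rise in torque, so I went back to about 91.5°.
- **Spice jar:** its cap colour seemed to shift 3 pixels, but the picture shows a finger in front of the cap and the jar unmoved.
- **Other bystanders:** the lemon's pixels are unchanged and the garlic looked unmoved. I did not look for the timer separately.

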